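# Index the paper stop on the desk trimmer

### The arm

A 6-joint arm with a two-finger parallel gripper is mounted at the origin on a cart in front of the work surface, level with it; the furniture and walls round the work are solid. World frame = base frame: x ahead of the robot, y to its left, z up, the work surface at z = 0. Lengths are in m, angles in degrees, forces in N, time in s.
With the tool pointing down it reaches from about 0.375 to 0.9 m from the base axis. Payload 3.1 kg.
Tool frame: the origin (TCP) lies on the centre line of the jaws, within the pads' length; the fingertips stand 22 mm ahead of it and the grasp point (between the pads) lies 3 mm ahead of it; y points along the fingers, z is the direction in which the jaws open and shut, and the axes are right-handed (so a half turn about y gives the same grasp; the last joint's range is limited). The gripper opens to 87 mm and grips with 3 to 60 N. Pads are 19 mm wide; open, the fingers measure 117 mm over their backs; the gripper's body (75 mm by 190 mm) begins 51 mm behind the grasp point.
Start: joints at [-84.196, 30.224, 82.088, -0, 67.689, -10.227], TCP at [0.173, -0.601, 0.213] pointing down, gripper open.
Joint ranges: [-176.69, 176.69], [-43.24, 126.21], [12.49, 139.97], [-82, 262], [0, 151.66], [-163.58, 163.58]. Speed limits (degrees/s): [159.86, 159.86, 180, 180, 180, 180].

### API

Orientations are given as a 3x3 rotation matrix whose columns are the frame's x, y, z axes.
In Python, from rig import bot gives the robot as it stands.
- The arm moves only by the tool jog_arm, never from a script. Its argument "motion" is one flat list of numbers, 6 for each row, row after row: the shift along the tool's x, y, z in mm, then the turn, a rotation vector about the tool's x, y, z in degrees. A call has 1 to 20 rows; each row is the pose to reach, as a shift and turn from the pose commanded when the call began, along the tool's axes at that moment; what a row does not reach only later rows make up. A row lasts 1/8 s, in which the tool goes at most 62.5 mm and 10.7 degrees, less where a joint would pass 70% of its speed; a pose out of reach is approached as far as the arm can. A call with a gripper value outside its range is refused whole. "gripper" is the opening, from 0 (shut) to 1 (fully open), set as the call begins (left out, the last holds). The fingers move at their own pace and stop on an object; the grip force is fixed at half the most. Time passes only in rows, so rows that repeat a pose let the fingers close. It gives the time, the measured TCP pose, the force and the opening at its end, in the units of the state.
- bot.read_state(): the state, without advancing time (a new reading comes with each control period).
- bot.capture(name): name is "side" or "top"; returns (picture, depth): 480x640x3 uint8, red, green, blue; 480x640 float32, m along the optical axis (not along the pixel's ray), 0 where there is no reading.
- bot.get_calibration(name): a dict with "mtx" (3x3 intrinsics, pixels), "pose" (4x4, takes a point from camera to world coordinates). Camera axes: x right, y up, looking along -z (the intrinsics and any distortion apply to the point x, -y, -z); pixel columns grow to the right and rows downward; lengths in m; the calibration is good to about 2 mm. A picture is of the moment at which its call begins. get_calibration takes no time and is no camera call.
- bot.hand_in(): hands the job in, once; it reports no verdict.
The state is a dict: "time_s": time; "joint_positions": joint angles; "qvel": joint speeds; "tau": joint torques, N m; "position": TCP position; "tcp_rot": TCP orientation; "force": force on the tool from outside, world axes, zero at the start; "moment": the same for the moment, N m; "opening": opening from 0.0 (shut) to 1.0 (fully open).
Only numpy, scipy, OpenCV 4.12 (cv2) and the standard library are available. Lean on these libraries where they do the work, as an engineer would, in place of code of your own. Each camera call takes 0.05 s, during which the arm holds its last target.

### The job

Set the orange paper stop on the paper trimmer: lift it from its grey parking block, put it over the dark rail with its sprung pin in the channel at the red-marked end, and, without lifting it out again, draw it gently along the channel until the pin drops into the hidden index notch. Stop there, do not force it, and let go so that the stop sits flat on the rail by itself; leave the calculator, the sticky notes and the glue stick where they are.

Things in the scene. Friction and masses are not known exactly. Their poses are not given: they have to be found in the camera images.
- trimmer: paper trimmer fixed on the desk: grey board 130x300x12 mm, a dark stop rail 40 mm wide and 300 mm long along its near edge, top 34 mm above the desk. Origin on the desk under the rail's middle; y along the rail, x over the board, z up. Blade rail with a blue head, 49 mm high, at x = 128 mm. The rail is dark, its channel 13 mm wide, 14 mm deep, from y = -85 to 85 mm at x = 0
- channel_start (a point): on the rail-top plane over the channel's centre line, 15 mm inside its red-marked end (trimmer y = -70 mm); axes as the trimmer's. The stop goes in here
- channel_end (a point): like point 15 mm inside the unmarked end (trimmer y = +70 mm). Between the two, its middle anywhere within trimmer y = -40 to 40 mm, black in black, the channel floor has one index notch 12 mm long, 14 mm or more below the floor, with upright walls: a pin that has dropped in cannot slide on
- stop_grip (a point): centre of the black finger grip of the loose orange paper stop (about 0.125 kg). Axes: x across, y along the rail when mounted, z up; a half turn about z is the same. The grip is 22 mm in x and 24 mm in y; it ends 17 mm above this point, and the saddle's upper face is 24 mm below it. When the stop sits flat on the rail this point is 68 mm above the desk
- stop_base (a point): middle of the underside of the stop's saddle (56x40x10 mm), 34 mm below stop_grip; it sits on the rail or block. Two cheeks, inner faces 48 mm apart in x, reach 11 mm lower beside the rail. A steel pin of 8 mm diameter sticks out 22 mm below here and yields 12 mm upward on a spring (2 N, 5 N at 8 mm). Outside the notch it holds the freed stop 8 mm off the rail; in the notch it is fully out
- park_block: fixed grey parking block 36 x 80 x 36 mm, origin under its centre on the desk, with a hole of 16 mm diameter in its top, 30 mm deep; the stop stands on it at the start, its pin in the hole
- calculator: desk calculator 98 x 150 x 23 mm, loose, origin under its centre
- sticky_pad: yellow block of sticky notes 75 x 75 x 28 mm, loose, origin under its centre
- glue_stick: glue stick standing upright, 26 mm diameter, 92 mm high, loose, origin under its centre
Not all that is in view belongs to the job. Leave any green or yellow look-alike of the part that bears stop_grip alone.

How it is judged (in metres and radians):
On the way:
1. the stop is over the rail at the red-marked end of the channel, with its pin in the channel, pressing on its floor (y of stop_grip in the frame of channel_start between -0.018 and 0.022 m and x of stop_grip in the frame of channel_start between -0.008 and 0.008 m and z of stop_grip in the frame of channel_start below 0.0425 m and contact force between stop and trimmer above 0.5 N), for 0.1 s.
At the end, for the whole second after the job is handed in: the stop, released and still, sits flat on the rail (grip centre 66 to 70.5 mm above the desk, tilt under 0.06 rad, in line with the rail within 0.25 rad, within 7 mm of the channel's centre line and between y = -55 and +55 mm), which it can do only with the pin down in the notch (z of stop_grip in the frame of trimmer between 0.066 and 0.0705 m and x of stop_grip in the frame of trimmer between -0.007 and 0.007 m and y of stop_grip in the frame of trimmer between -0.055 and 0.055 m and angle between stop_grip's own z axis and vertical below 0.06 rad and angle between the y axis of stop_grip and the y axis of trimmer, either way round below 0.25 rad and linear speed of stop below 0.01 m/s and contact force between the fingers and stop below 0.05 N); the robot touches nothing.
It fails at once if the pin is forced against the channel or the notch with more than 20 N, or the stop pressed on the trimmer with more than 60 N (contact force between pin and trimmer above 20 N or contact force between stop and trimmer above 60 N).
It fails at once if the stop is lifted out of the channel, or put into it, elsewhere than at the red-marked end (pin tip 0 to 20 mm above the rail top, over the channel more than 30 mm beyond the start point) (y of stop_grip in the frame of channel_start between 0.03 and 0.155 m and x of stop_grip in the frame of channel_start between -0.01 and 0.01 m and z of stop_grip in the frame of channel_start between 0.056 and 0.076 m).
It fails at once if the calculator, sticky notes or glue stick is moved by more than 15 mm (distance of any of calculator, sticky_pad, glue_stick from where it was at the start of the episode above 0.015 m).
It also fails if it takes over 48 s, if anything falls off the work surface, if the arm or the gripper's body presses on something with over 40 N, if the wrist force passes 120 N, or if a joint passes its speed limit or range.

## Working session

There is one attempt and no reset: what is moved stays moved. The work goes in short steps, Python scripts to look and compute and a tool call to move; the robot and the scene stay as the last step left them, time stands still between calls to the robot, and variables do not carry over. Pictures are saved under pics/ and viewed, and the job is handed in when it is done.

Besides the shell and the picture viewer there is one more tool, called as name(argument=value, ...) on one line, values as JSON. jog_arm: Moves the arm, as the interface text tells. Its arguments: {"type":"object","properties":{"motion":{"type":"array","items":{"type":"number"}},"gripper":{"type":"number"}},"required":["motion"]}

```bash
ls; mkdir -p pics
python3 - <<'E'
from rig import bot
import cv2,numpy as np
for n in("side","top"):
    p,d=bot.capture(n); cv2.imwrite(f"pics/{n}0.png",p[:,:,::-1]); np.savez(f"{n}0.npz",p=p,d=d)
    c=bot.get_calibration(n); print(n,c["mtx"].round(1).tolist(),c["pose"].round(3).tolist(),{k:v for k,v in c.items() if k not in("mtx","pose")})
print(bot.read_state())
E
```

```text
pics
side [[483.5, 0.0, 322.2], [0.0, 483.5, 237.6], [0.0, 0.0, 1.0]] [[-0.846, 0.174, -0.504, 0.042], [-0.533, -0.301, 0.791, 0.597], [-0.014, 0.938, 0.347, 0.39], [0.0, 0.0, 0.0, 1.0]] {}
top [[545.5, 0.0, 320.8], [0.0, 545.5, 235.6], [0.0, 0.0, 1.0]] [[0.029, 0.996, -0.083, 0.38], [-1.0, 0.029, -0.006, -0.093], [-0.003, 0.083, 0.997, 1.086], [0.0, 0.0, 0.0, 1.0]] {}
{'time_s': 0.1, 'joint_positions': array([-8.41953932e+01,  3.02729883e+01,  8.21505548e+01,  6.17408586e-04,
        6.76895490e+01, -1.02267438e+01]), 'qvel': array([-0.02353466, -0.10124284, -0.26125473,  0.02682856, -0.05687145,
       -0.11562551]), 'tau': array([-6.73106797e-05, -4.40984702e+01, -1.77150053e+01,  6.35697646e-02,
        5.33947977e-02, -3.91030892e-05]), 'position': array([ 0.17256814, -0.59998411,  0.21196811]), 'tcp_rot': array([[-9.61111898e-01, -1.89707529e-04,  2.76159164e-01],
       [-2.76158994e-01,  1.96471475e-03, -9.61109957e-01],
       [-3.60244189e-04, -9.99998052e-01, -1.94070016e-03]]), 'force': array([-0.56416778,  1.19690865, -0.08534763]), 'moment': array([ 0.01496874,  0.03987084, -0.00025943]), 'opening': 1.0020432051540367}
```

View pics/side0.png

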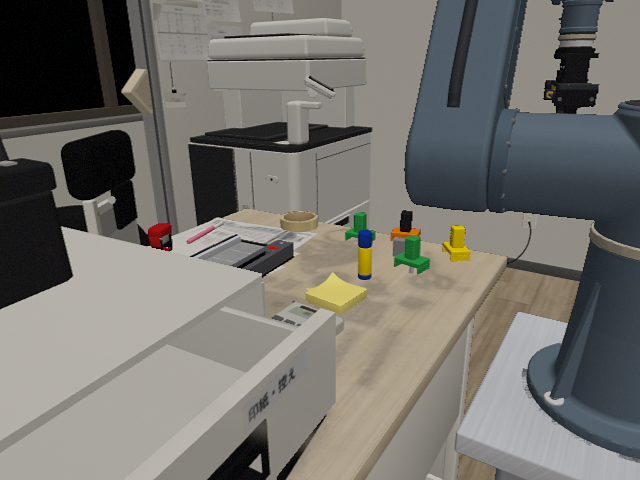

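View pics/top0.png

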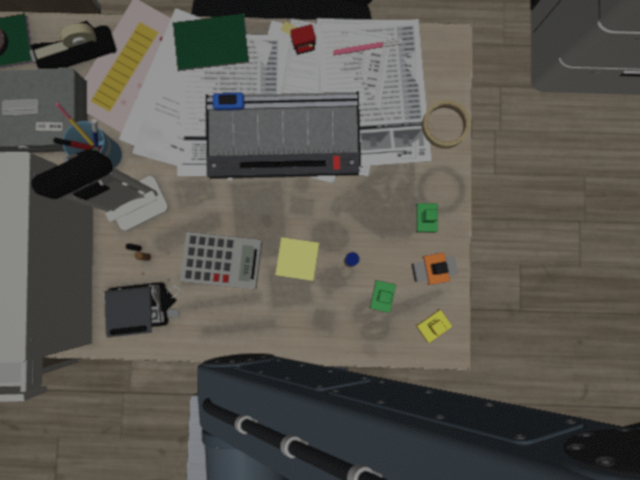

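Top view: the orange stop is at about (437,268) with its grip at (440,268). The rail's channel runs along row ~163 from x≈240 to 326, and the red mark is at (337,162), the world −y end. I'll zoom in and measure.

```bash
cat > h.py <<'E'
import numpy as np,cv2
from rig import bot
C={n:bot.get_calibration(n) for n in("side","top")}
def ray(n,uv):
    K=C[n]["mtx"];T=C[n]["pose"]
    uv=np.atleast_2d(uv).astype(float)
    d=np.c_[(uv[:,0]-K[0,2])/K[0,0],-(uv[:,1]-K[1,2])/K[1,1],-np.ones(len(uv))]@T[:3,:3].T
    return T[:3,3],d
def plane(n,uv,z):
    o,d=ray(n,uv); return o+d*((z-o[2])/d[:,2])[:,None]
def proj(n,P):
    K=C[n]["mtx"];T=C[n]["pose"];p=(np.atleast_2d(P)-T[:3,3])@T[:3,:3]
    return np.c_[K[0,2]+K[0,0]*p[:,0]/-p[:,2],K[1,2]+K[1,1]*-p[:,1]/-p[:,2]]
E
python3 - <<'E'
from h import *
p=np.load("top0.npz")["p"];
a=cv2.resize(p[80:190,195:375],None,fx=4.4,fy=4.4,interpolation=cv2.INTER_CUBIC)
cv2.imwrite("pics/tr.png",np.clip(a[:,:,::-1]*1.8,0,255).astype('uint8'))
b=cv2.resize(p[190:350,340:480],None,fx=3.7,fy=3.7,interpolation=cv2.INTER_CUBIC)
cv2.imwrite("pics/st.png",np.clip(b[:,:,::-1]*1.5,0,255).astype('uint8'))
hsv=cv2.cvtColor(p,cv2.COLOR_RGB2HSV)
m=((hsv[:,:,0]>5)&(hsv[:,:,0]<18)&(hsv[:,:,1]>180)&(hsv[:,:,2]>90)).astype('uint8')
m[:240]=0;m[:,:400]=0
ys,xs=np.nonzero(m);print("orange",len(xs),xs.min(),xs.max(),ys.min(),ys.max())
c=max(cv2.findContours(m,0,1)[0],key=cv2.contourArea);r=cv2.minAreaRect(c);print(r)
bx=cv2.boxPoints(r);print(plane("top",bx,.046).round(4)); print("ctr",plane("top",[r[0]],.046).round(4))
E
```

```text
orange 68 426 447 255 281
((443.0384826660156, 279.19232177734375), (1.5689290761947632, 8.236878395080566), 78.69007110595703)
[[ 0.3892 -0.3135  0.046 ]
 [ 0.3927 -0.3288  0.046 ]
 [ 0.3898 -0.3294  0.046 ]
 [ 0.3863 -0.3141  0.046 ]]
ctr [[ 0.3895 -0.3214  0.046 ]]
```

View pics/tr.png

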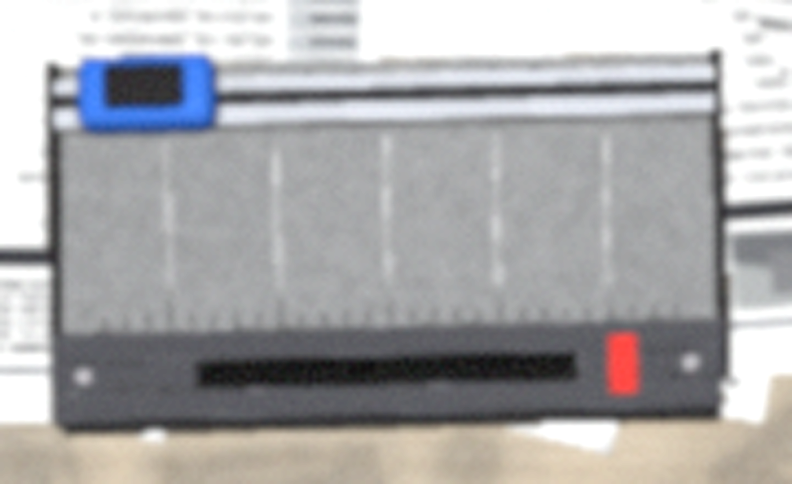

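View pics/st.png

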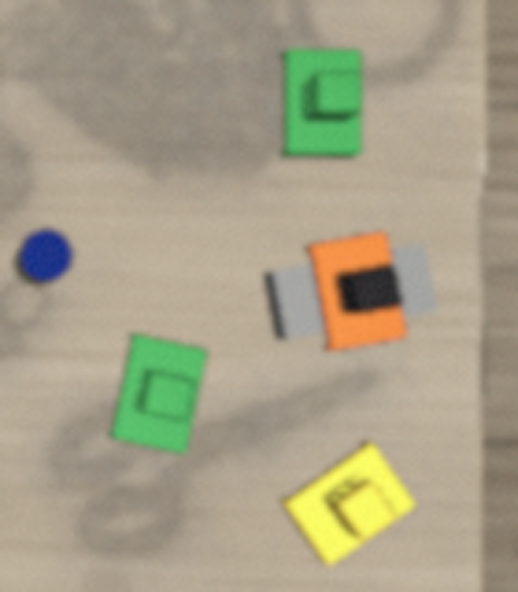

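Zoomed crops: the saddle is tilted about 8°. Its corners in the crop are near (308,243), (387,233), (407,338) and (328,350), and the black grip is centred near (370,288). The channel is a straight dark strip left of the red mark. Next I'll get sub-pixel measurements.

```bash
cat >> h.py <<'E'
def orange(p,box,up=4):
    x0,x1,y0,y1=box
    a=cv2.resize(p[y0:y1,x0:x1],None,fx=up,fy=up,interpolation=cv2.INTER_LINEAR)
    h=cv2.cvtColor(a,cv2.COLOR_RGB2HSV)
    m=((h[...,0]>4)&(h[...,0]<19)&(h[...,1]>135)&(h[...,2]>60)).astype('uint8')
    m=cv2.morphologyEx(m,cv2.MORPH_OPEN,np.ones((3,3)))
    cs=[c for c in cv2.findContours(m,0,1)[0] if cv2.contourArea(c)>200]
    c=cv2.convexHull(np.vstack(cs)); 
    return c[:,0].astype(float)/up+np.array([x0,y0])-.5+.5/up, m
def gridz(n,uv,z): return plane(n,uv,z)
def rectm(P):  # rect in mm
    r=cv2.minAreaRect((P[:,:2]*1000).astype(np.float32)); return r
E
python3 - <<'E'
from h import *
p=np.load("top0.npz")["p"];d=np.load("top0.npz")["d"]
h,m=orange(p,(405,470,245,295)); P=plane("top",h,.046); r=rectm(P);print("saddle",r)
# depth check
print("depth pts")
for uv in[(432,262),(433,277),(441,268),(283,163),(215,170),(345,171),(283,140),(416,268)]:
    o,dd=ray("top",[uv]);z=d[uv[1],uv[0]]; print(uv,(o+dd[0]*z).round(4),p[uv[1],uv[0]])
# grip black
up=4;a=cv2.resize(p[245:295,405:470],None,fx=up,fy=up);g=a.max(2)
mb=(g<70).astype('uint8');n,l,s,c=cv2.connectedComponentsWithStats(mb);print(s[1:],(c[1:]/up+[405,245]-.375).round(2))
# channel
x0,y0=200,150;a=cv2.resize(p[150:182,200:365],None,fx=up,fy=up).astype(int);g=a.max(2)
print(p[155:178,283].max(1), p[163,232:245].max(1),p[163,318:332].max(1))
for th in(40,45,50):
    mc=(g<th).astype('uint8');n,l,s,c=cv2.connectedComponentsWithStats(mc)
    i=1+np.argmax([s[k,4] if abs(c[k][1]/up+150-163)<4 else 0 for k in range(1,n)])
    ys,xs=np.nonzero(l==i);uv=np.c_[xs,ys]/up+[x0,y0]-.375
    P=plane("top",uv,.034);r=rectm(P);print("ch",th,s[i],r,P.mean(0))
mr=((a[...,0]>130)&(a[...,1]<100)).astype('uint8');ys,xs=np.nonzero(mr)
print("red",plane("top",np.c_[xs,ys].mean(0)/up+[x0,y0]-.375,.034))
E
```

```text
saddle ((409.9803466796875, -308.2708740234375), (54.62744140625, 39.90888214111328), 12.180094718933105)
depth pts
(432, 262) [ 0.4215 -0.3001  0.0462] [151  91  45]
(433, 277) [ 0.393  -0.3012  0.0519] [164  99  49]
(441, 268) [ 0.4093 -0.3082  0.0885] [32 31 32]
(283, 163) [ 0.6098 -0.0078  0.0222] [14 17 14]
(215, 170) [0.5898 0.1241 0.0325] [52 53 56]
(345, 171) [ 0.5951 -0.1305  0.0326] [49 50 53]
(283, 140) [ 0.6589 -0.0053  0.0114] [107 108 109]
(416, 268) [ 0.4095 -0.2717  0.0351] [109 107 106]
[[ 107   69   67   47 2491]
 [  29   79   17   64  409]] [[439.54 267.8 ]
 [413.78 272.35]]
[59 56 55 55 56 48 34 19 17 16 19 28 41 53 55 55 54 56 50 37 33 47 81] [56 56 57 53 57 58 51 40 29 21 19 15 15] [13 16 21 17 16 16 22 32 48 57 55 57 54 54]
ch 40 [ 158   40  347   34 8938] ((605.9129028320312, -7.5531768798828125), (13.952596664428711, 169.30859375), 2.942728042602539) [ 0.60592125 -0.00735994  0.034     ]
ch 45 [ 156   39  350   36 9960] ((605.8624267578125, -7.3207855224609375), (15.366260528564453, 170.7799530029297), 2.9208335876464844) [ 0.60588504 -0.00716802  0.034     ]
ch 50 [  155    37   353    40 11158] ((605.84130859375, -7.525321960449219), (17.194799423217773, 172.3127899169922), 2.8336851596832275) [ 0.60584036 -0.00653151  0.034     ]
red [[ 0.6118465  -0.11265772  0.034     ]]
```

```bash
cat >> h.py <<'E'
from scipy.spatial.transform import Rotation as R
def goal(pos,yaw):
    """pos TCP world m, yaw deg = world angle of tool z, tool down"""
    s=bot.read_state();R0=s["tcp_rot"];a=np.radians(yaw)
    z=np.array([np.cos(a),np.sin(a),0]);y=np.array([0,0,-1.]);Rg=np.c_[np.cross(y,z),y,z]
    sh=R0.T@(np.array(pos)-s["position"])*1000
    rv=R.from_matrix(R0.T@Rg).as_rotvec(degrees=True)
    print("shift",sh.round(1),"rot",rv.round(2),"t",round(s["time_s"],2),"open",round(s["opening"],3))
def st():
    s=bot.read_state();print("t",round(s["time_s"],2),"pos",s["position"].round(4),"F",s["force"].round(2),"M",s["moment"].round(2),"open",round(s["opening"],3),"zyaw",np.degrees(np.arctan2(s["tcp_rot"][1,2],s["tcp_rot"][0,2])).round(2),"down",s["tcp_rot"][:,1].round(4))
E
python3 - <<'E'
from h import *
goal([.410,-.3083,.20],12.2);goal([.410,-.3083,.074],12.2)
# side cross-check: grip top centre projection
s=np.load("side0.npz")["p"]
print(proj("side",[[.410,-.3083,.087],[.410,-.3083,.046]]), proj("top",[[.410,-.3083,.087]]))
a=cv2.resize(s[195:285,330:480],None,fx=5,fy=5,interpolation=cv2.INTER_CUBIC);cv2.imwrite("pics/sd.png",a[:,:,::-1])
E
```

```text
shift [-308.7   12.5 -214.7] rot [ 7.000e-02 -8.617e+01 -1.000e-01] t 0.1 open 1.002
shift [-308.7  138.5 -214.5] rot [ 7.000e-02 -8.617e+01 -1.000e-01] t 0.1 open 1.002
[[406.21827965 212.64579964]
 [405.32508136 231.20616834]] [[440.89936417 267.65187689]]
```

View pics/sd.png

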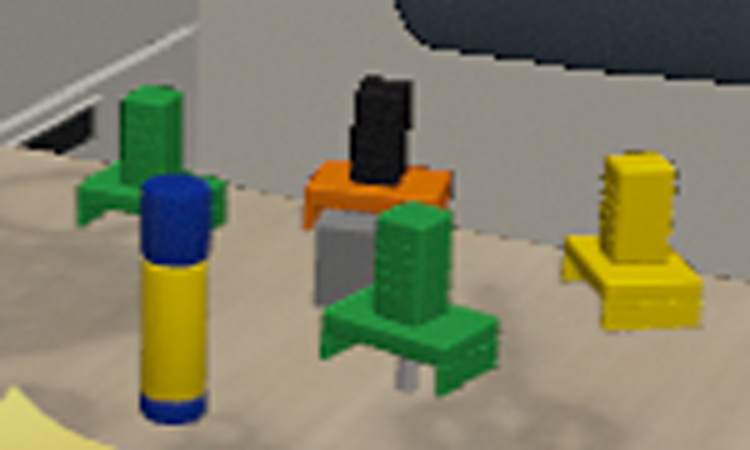

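In the side crop the grip top is at about (385,83), i.e. pixel (407,211.6). The top-view estimate predicts (406.2,212.6), so the two views agree to about 1 px. I'll move above the stop.

jog_arm(motion=[-34,5,-24,0,-9.6,0,-69,10,-48,0,-19.2,0,-103,15,-72,0,-28.8,0,-137,20,-96,0,-38.4,0,-172,25,-119,0,-48,0,-206,30,-143,0,-57.5,0,-240,35,-167,0,-67,0,-275,40,-191,0,-76.6,0,-308.7,45,-214.7,0,-86.2,0,-308.7,50,-214.7,0,-86.2,0,-308.7,50,-214.7,0,-86.2,0], gripper=0.65)

```text
time_s: 1.48
position: [0.4097, -0.3091, 0.1624]
tcp_rot: [[0.211, -0.001, 0.977], [-0.977, 0.0, 0.211], [-0.001, -1.0, -0.001]]
force: [-0.6, 0.5, 1.4]
opening: 0.649
```

Run:
```python
from h import *
st();goal([.410,-.3083,.074],12.2)
```

```text
t 1.48 pos [ 0.4097 -0.3091  0.1624] F [-0.63  0.47  1.38] M [ 0.02 -0.08  0.03] open 0.649 zyaw 12.2 down [-9.e-04  4.e-04 -1.e+00]
shift [-0.7 88.4  0.5] rot [ 0.05  0.   -0.03] t 1.48 open 0.649
```

jog_arm(motion=[-0.5,30,0.5,0,0,0,-0.5,60,0.5,0,0,0,-0.5,78,0.5,0,0,0,-0.5,88,0.5,0,0,0,-0.5,88,0.5,0,0,0])

```text
time_s: 2.1
position: [0.4098, -0.3091, 0.0745]
tcp_rot: [[0.21, -0.001, 0.978], [-0.978, 0.001, 0.21], [-0.001, -1.0, -0.001]]
force: [0.2, -0.2, -0.5]
opening: 0.653
```

Run:
```python
from h import *
st()
for n,b in(("top",(380,235,110,80)),("side",(330,150,160,120))):
    p,d=bot.capture(n);x,y,w,h=b;cv2.imwrite(f"pics/{n}1.png",cv2.resize(p[y:y+h,x:x+w],None,fx=4.5,fy=4.5,interpolation=cv2.INTER_CUBIC)[:,:,::-1])
```

```text
t 2.1 pos [ 0.4098 -0.3091  0.0745] F [ 0.2  -0.21 -0.48] M [-0.04 -0.06  0.08] open 0.653 zyaw 12.13 down [-6.e-04  6.e-04 -1.e+00]
```

View pics/side1.png

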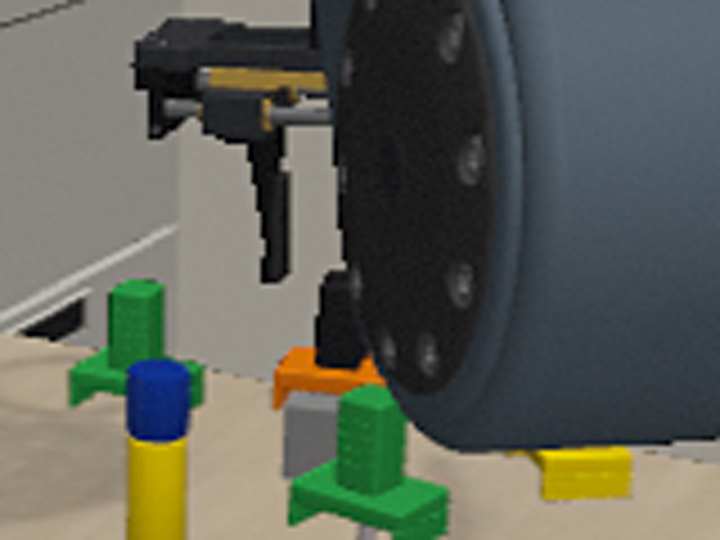

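View pics/top1.png

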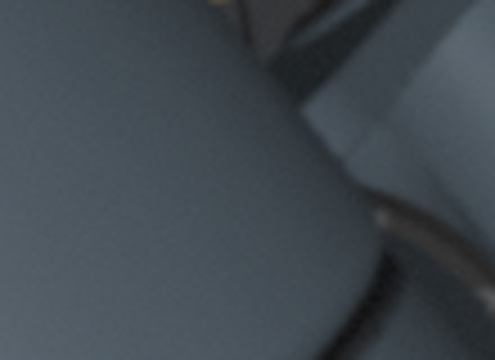

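Run:
```python
from h import *
print(proj("side",[[.4098+.035,-.3091+.0075,.0525],[.4098,-.3091,.087],[.41,-.309,.046]]))
p,d=bot.capture("side");print(d[205:218,388:394].round(3));print(d[212:232:3,400:408].round(3))
```

```text
[[388.98934358 226.52091289]
 [406.45979089 212.56012704]
 [405.45658419 231.10996408]]
[[1.003 0.999 1.005 1.006 1.005 1.013]
 [1.005 1.006 1.005 1.004 1.002 1.011]
 [1.007 1.004 1.008 1.008 1.007 1.013]
 [1.005 1.006 1.01  1.007 1.007 1.015]
 [1.009 1.006 1.007 1.005 1.006 1.017]
 [1.011 1.008 1.008 1.011 1.01  1.016]
 [1.011 1.01  1.015 1.01  1.01  1.015]
 [1.01  1.011 0.    1.009 1.009 2.998]
 [3.005 2.985 2.989 2.973 2.996 2.983]
 [3.007 3.013 2.993 2.973 3.006 2.987]
 [2.996 2.999 2.998 2.996 3.006 2.989]
 [3.028 3.007 3.006 2.994 3.006 2.991]
 [3.008 3.03  3.012 3.002 3.008 2.982]]
[[2.956 2.952 1.006 1.003 1.003 1.002 1.003 0.503]
 [2.975 1.001 1.002 1.    1.001 0.998 0.997 0.996]
 [2.959 1.006 1.002 1.004 0.999 0.999 1.    0.999]
 [1.009 1.008 1.005 1.007 1.004 1.    1.007 1.   ]
 [1.01  1.009 1.009 1.01  1.005 1.003 1.003 1.002]
 [1.012 1.012 1.011 1.007 1.009 1.006 1.007 1.004]
 [1.014 1.013 1.01  1.01  1.01  1.011 1.009 1.009]]
```

Run:
```python
from h import *
for uv,z in(((391,212),1.01),((391,195),1.0),((403,213),1.003),((403,230),1.01)):
    o,d=ray("side",[uv]);print(uv,(o+d[0]*z).round(4))
p,d=bot.capture("side");
cv2.imwrite("pics/side2.png",cv2.resize(p[140:260,340:430],None,fx=5,fy=5,interpolation=cv2.INTER_CUBIC)[:,:,::-1]);st()
```

```text
(391, 212) [ 0.4384 -0.295   0.0877]
(391, 195) [ 0.4406 -0.2967  0.1236]
(403, 213) [ 0.4143 -0.3014  0.0874]
(403, 230) [ 0.4107 -0.297   0.052 ]
t 2.3 pos [ 0.4108 -0.3091  0.0756] F [-1.06 -0.07  0.43] M [ 0.06 -0.13  0.01] open 0.65 zyaw 12.21 down [ 0.0011 -0.0014 -1.    ]
```

View pics/side2.png

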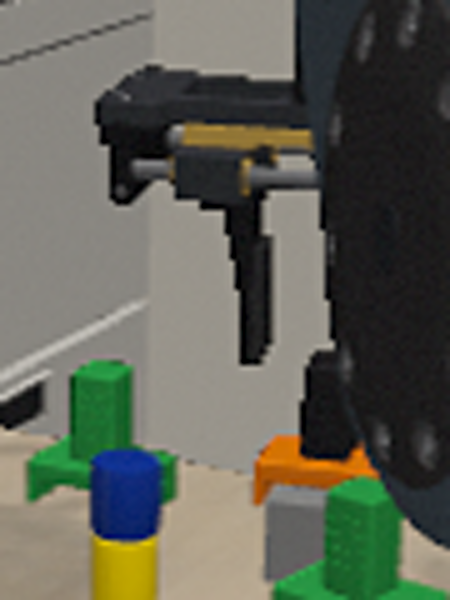

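The side view shows something off. The fingertips are at z≈0.087 m by depth, where the reported TCP implies about 0.053. The stop itself measures at its expected heights with the same camera. I'll trust the picture, lower in part and look again.

jog_arm(motion=[0,8,0,0,0,0,0,16,0,0,0,0,0,20,0,0,0,0,0,20,0,0,0,0])

```text
time_s: 2.8
position: [0.4102, -0.3081, 0.0543]
tcp_rot: [[0.212, -0.001, 0.977], [-0.977, 0.001, 0.212], [-0.001, -1.0, -0.001]]
force: [0.6, -0.2, 0.1]
opening: 0.65
```

Run:
```python
from h import *
st()
p,d=bot.capture("side");st()
cv2.imwrite("pics/side3.png",cv2.resize(p[140:260,340:430],None,fx=5,fy=5,interpolation=cv2.INTER_CUBIC)[:,:,::-1])
o,dd=ray("side",np.array([(391,v) for v in range(205,234)]))
for i,v in enumerate(range(205,234)):
    if 0.8<d[v,391]<1.2: print(v,(o+dd[i]*d[v,391]).round(4))
```

```text
t 2.8 pos [ 0.4102 -0.3081  0.0543] F [ 0.55 -0.19  0.14] M [-0.02 -0.13 -0.01] open 0.65 zyaw 12.24 down [-8.e-04  9.e-04 -1.e+00]
t 2.85 pos [ 0.4103 -0.3083  0.0546] F [-0.18  0.3   0.25] M [ 0.05 -0.13 -0.03] open 0.651 zyaw 12.24 down [-4.e-04  5.e-04 -1.e+00]
205 [ 0.4392 -0.2955  0.1026]
206 [ 0.4385 -0.2941  0.1009]
207 [ 0.4383 -0.2937  0.0989]
208 [ 0.4384 -0.2941  0.0966]
209 [ 0.4371 -0.2913  0.0954]
210 [ 0.4377 -0.293   0.0926]
211 [ 0.4378 -0.2935  0.0903]
212 [ 0.4358 -0.2891  0.0897]
213 [ 0.4371 -0.2922  0.0864]
214 [ 0.4383 -0.2951  0.0832]
215 [ 0.4367 -0.2916  0.0823]
216 [ 0.439  -0.297   0.0782]
217 [ 0.4369 -0.2925  0.0776]
218 [ 0.4372 -0.2933  0.0752]
219 [ 0.4381 -0.2954  0.0722]
220 [ 0.4373 -0.2939  0.0706]
221 [ 0.4386 -0.2971  0.0672]
222 [ 0.4364 -0.2923  0.0667]
232 [ 0.4326 -0.2857  0.0472]
233 [ 0.4323 -0.285   0.0452]
```

View pics/side3.png

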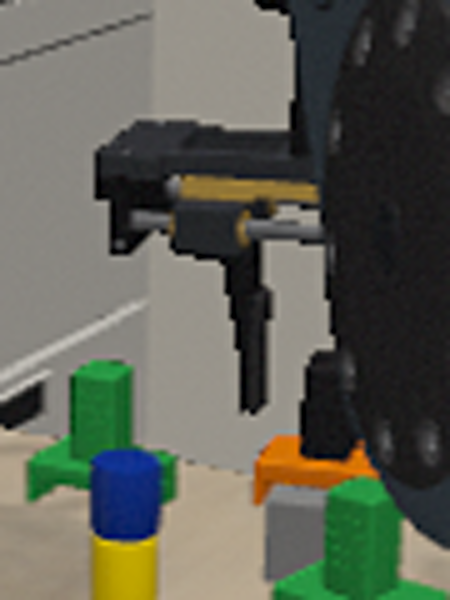

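The tip moved 20 mm as commanded, so the 34 mm offset is constant: the real tip height is the reported z plus about 0.0115. I'll go down another 13 mm, to tips near 0.053 (saddle top 0.046), then close.

jog_arm(motion=[0,5,0,0,0,0,0,10,0,0,0,0,0,13,0,0,0,0,0,13,0,0,0,0])

```text
time_s: 3.35
position: [0.4102, -0.3083, 0.0415]
tcp_rot: [[0.212, -0.001, 0.977], [-0.977, 0.001, 0.212], [-0.001, -1.0, -0.0]]
force: [0.1, -0.4, 0.4]
opening: 0.65
```

jog_arm(motion=[0,0,0,0,0,0,0,0,0,0,0,0,0,0,0,0,0,0,0,0,0,0,0,0,0,0,0,0,0,0,0,0,0,0,0,0], gripper=0)

```text
time_s: 4.1
position: [0.4105, -0.3085, 0.0419]
tcp_rot: [[0.212, 0.0, 0.977], [-0.977, -0.0, 0.212], [0.0, -1.0, 0.0]]
force: [-0.6, 0.3, 1.4]
opening: 0.249
```

Run:
```python
from h import *
p,d=bot.capture("side");st()
cv2.imwrite("pics/side4.png",cv2.resize(p[140:260,340:430],None,fx=5,fy=5,interpolation=cv2.INTER_CUBIC)[:,:,::-1])
```

```text
t 4.15 pos [ 0.4105 -0.3085  0.0419] F [0.11 0.09 0.54] M [-0.01 -0.1   0.04] open 0.253 zyaw 12.23 down [ 1.e-04 -1.e-04 -1.e+00]
```

View pics/side4.png

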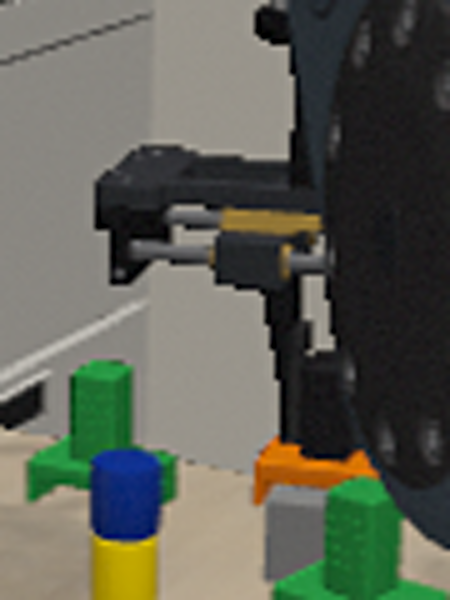

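Gripped: opening is 0.25, i.e. 22 mm. Lift.

jog_arm(motion=[0,-8,0,0,0,0,0,-20,0,0,0,0,0,-40,0,0,0,0,0,-60,0,0,0,0,0,-80,0,0,0,0,0,-80,0,0,0,0])

```text
time_s: 4.9
position: [0.4113, -0.3094, 0.1238]
tcp_rot: [[0.212, 0.003, 0.977], [-0.977, -0.003, 0.212], [0.004, -1.0, 0.002]]
force: [-0.6, 0.2, -1.5]
opening: 0.248
```

Run:
```python
from h import *
st();goal([.6095,-.0773,.1219],2.9)
p,d=bot.capture("side")
cv2.imwrite("pics/side5.png",cv2.resize(p[120:260,340:430],None,fx=4,fy=4,interpolation=cv2.INTER_CUBIC)[:,:,::-1])
```

```text
t 4.9 pos [ 0.4113 -0.3094  0.1238] F [-0.58  0.24 -1.46] M [-0.01 -0.13 -0.01] open 0.248 zyaw 12.24 down [ 0.003  -0.0035 -1.    ]
shift [-184.9    1.7  242.9] rot [-0.14  9.34  0.22] t 4.9 open 0.248
```

View pics/side5.png

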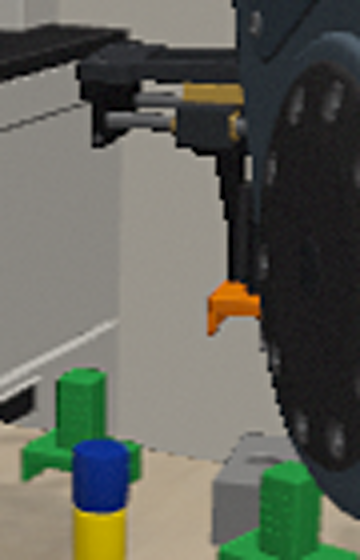

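The stop is lifted clear of the block, with the orange saddle between the jaws. Carry it to above the channel start.

jog_arm(motion=[-20,0,26,0,1.2,0,-46,0,61,0,2.4,0,-74,0,97,0,3.6,0,-102,0,134,0,5,0,-130,0,170,0,6.5,0,-157,0,206,0,8,0,-175,0,231,0,9.3,0,-185,0,243,0,9.3,0,-185,0,243,0,9.3,0,-185,0,243,0,9.3,0])

```text
time_s: 6.2
position: [0.6076, -0.077, 0.1214]
tcp_rot: [[0.05, -0.002, 0.999], [-0.999, 0.0, 0.05], [-0.0, -1.0, -0.002]]
force: [-1.2, -0.3, 0.0]
opening: 0.25
```

Run:
```python
from h import *
st();goal([.6095,-.0773,.09],2.9)
for n,b in(("top",(230,80,180,130)),("side",(200,150,180,135))):
    p,d=bot.capture(n);np.savez(f"{n}6.npz",p=p,d=d);x,y,w,h=b;cv2.imwrite(f"pics/{n}6.png",cv2.resize(p[y:y+h,x:x+w],None,fx=4.4,fy=4.4,interpolation=cv2.INTER_CUBIC)[:,:,::-1])
```

```text
t 6.2 pos [ 0.6076 -0.077   0.1214] F [-1.16 -0.31  0.03] M [-0.02 -0.12 -0.07] open 0.25 zyaw 2.89 down [-0.0017  0.     -1.    ]
shift [ 0.4 31.4  2. ] rot [ 0.1  -0.01 -0.01] t 6.2 open 0.25
```

View pics/side6.png

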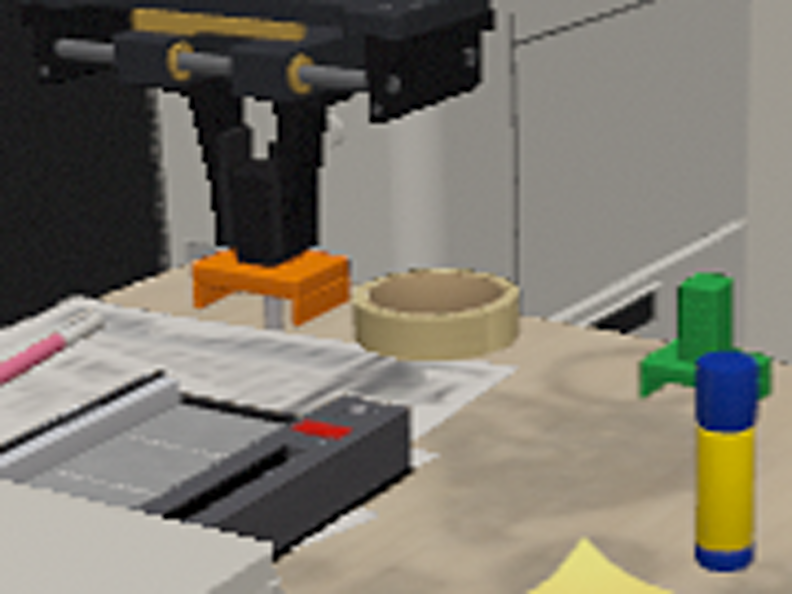

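View pics/top6.png

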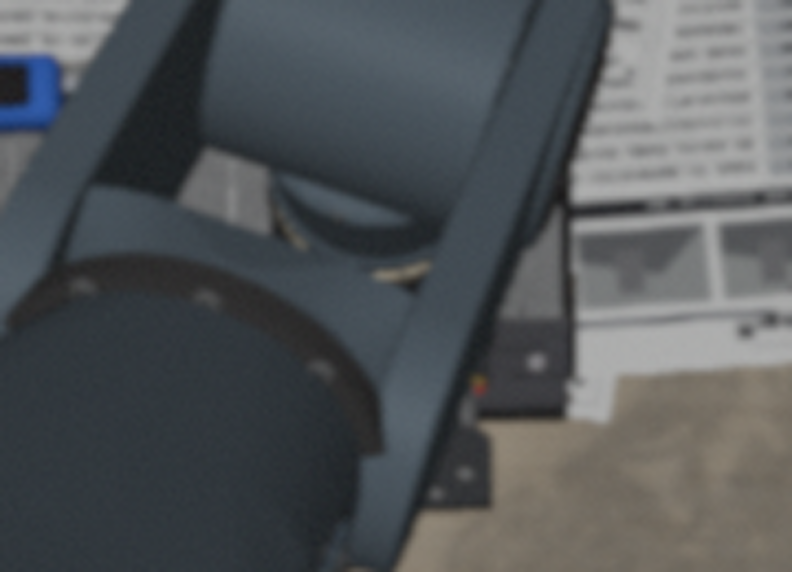

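Side view: the stop is held level, pin tip at crop (275,327). The channel mouth near the red mark ends at crop (290,450). Now I'll check both positions against projections.

Run:
```python
from h import *
p=np.load("side6.npz")["p"];d=np.load("side6.npz")["d"]
a=np.radians(2.9);O=np.array([.6059,-.0074,0])
X=np.array([np.cos(a),np.sin(a),0]);Y=np.array([-np.sin(a),np.cos(a),0])
T=lambda x,y,z:O+X*x+Y*y+np.array([0,0,z])
ch=[T(sx*.0065,y,.034) for sx,y in((-1,-.085),(1,-.085),(1,.02),(-1,.02))]
rail=[T(sx*.02,y,.034) for sx,y in((-1,-.15),(1,-.15),(1,0),(-1,0))]
pin=np.array([.6076,-.077,.0935]);pt=[pin+[0,0,k] for k in(0,.022)]
img=p[:,:,::-1].copy();S=4
big=cv2.resize(img[150:285,200:380],None,fx=S,fy=S,interpolation=cv2.INTER_CUBIC)
f=lambda P:((proj("side",P)-[200,150]+.5)*S).round().astype(int)
for q,c in((ch,(255,255,0)),(rail,(0,255,0))): cv2.polylines(big,[f(np.array(q))],True,c,1)
cv2.polylines(big,[f(np.array(pt))],False,(255,0,255),1)
sad=[pin+[0,0,.022]+X*sx*.028+Y*sy*.02 for sx,sy in((1,1),(1,-1),(-1,-1),(-1,1))]
cv2.polylines(big,[f(np.array(sad)+[0,0,.01])],True,(255,0,255),1)
cv2.imwrite("pics/ov6.png",big)
```

```text
(no output)
```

View pics/ov6.png

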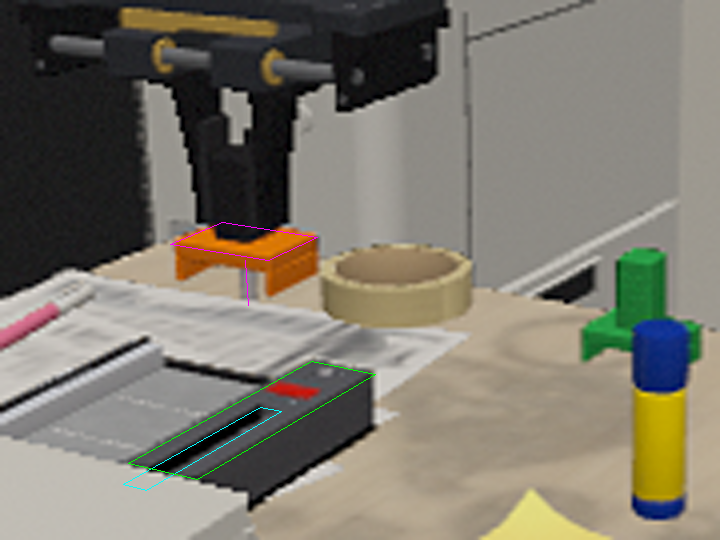

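Run:
```python
from h import *
p=np.load("side6.npz")["p"]
a=np.radians(2.9);O=np.array([.6059,-.0074,0])
X=np.array([np.cos(a),np.sin(a),0]);Y=np.array([-np.sin(a),np.cos(a),0])
T=lambda x,y,z:O+X*x+Y*y+np.array([0,0,z])
x0,y0,w,h,S=225,232,75,55,10
big=cv2.resize(p[y0:y0+h,x0:x0+w,::-1],None,fx=S,fy=S,interpolation=cv2.INTER_CUBIC)
big=np.clip(255*(big/255.)**.5,0,255).astype('uint8')
f=lambda P:((proj("side",P)-[x0,y0]+.5)*S).round().astype(int)
ch=[T(sx*.0065,y,.034) for sx,y in((-1,-.085),(1,-.085),(1,.02),(-1,.02))]
rail=[T(sx*.02,y,.034) for sx,y in((-1,-.15),(1,-.15),(1,0),(-1,0))]
for q,c in((ch,(255,255,0)),(rail,(0,255,0))): cv2.polylines(big,[f(np.array(q))],True,c,1)
cv2.imwrite("pics/ov7.png",big)
p=np.load("top0.npz")["p"];x0,y0,w,h,S=300,145,65,35,12
big=cv2.resize(p[y0:y0+h,x0:x0+w,::-1],None,fx=S,fy=S,interpolation=cv2.INTER_CUBIC)
big=np.clip(255*(big/255.)**.5,0,255).astype('uint8')
f=lambda P:((proj("top",P)-[x0,y0]+.5)*S).round().astype(int)
for q,c in((ch,(255,255,0)),(rail,(0,255,0))): cv2.polylines(big,[f(np.array(q))],True,c,1)
cv2.imwrite("pics/ov8.png",big)
```

```text
(no output)
```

View pics/ov7.png

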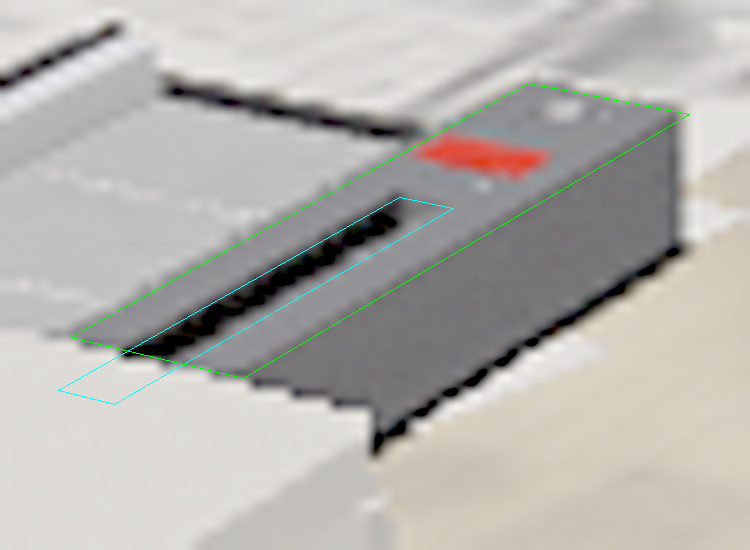

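View pics/ov8.png

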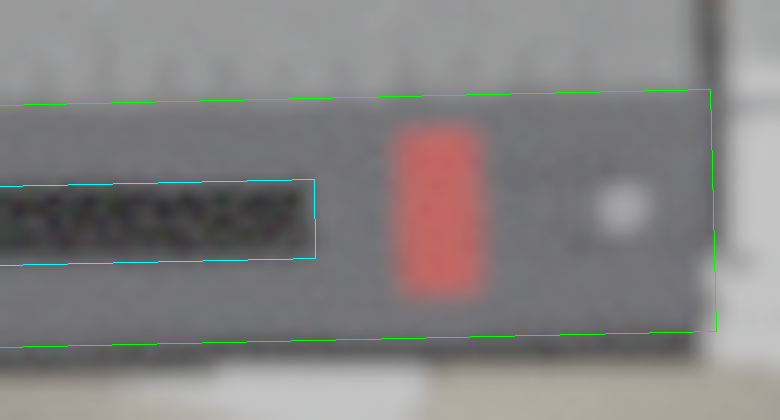

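Run:
```python
from h import *
a=np.radians(2.9);O=np.array([.6059,-.0074,0])
X=np.array([np.cos(a),np.sin(a),0]);Y=np.array([-np.sin(a),np.cos(a),0])
xs=np.arange(-.03,.0301,.002)
print("x",(xs*1000).round().astype(int).tolist())
def prof(n,f,ys):
    g=np.load(f)["p"].mean(2).astype(np.float32);acc=[]
    for y in ys:
        P=O+xs[:,None]*X+Y*y+np.array([0,0,.034]);uv=proj(n,P).astype(np.float32)
        acc.append(cv2.remap(g,uv[:,:1].copy(),uv[:,1:].copy(),cv2.INTER_LINEAR)[:,0])
    return np.mean(acc,0).round().astype(int).tolist()
for r in((-.08,-.06),(-.06,-.04),(-.04,-.02)): print("side",r,prof("side","side6.npz",np.linspace(*r,20)))
print("side nochan",prof("side","side6.npz",np.linspace(-.14,-.13,10)))
for r in((-.08,-.06),(-.06,-.04),(-.02,.02),(.05,.08)): print("top",r,prof("top","top0.npz",np.linspace(*r,20)))
print("top nochan",prof("top","top0.npz",np.linspace(-.14,-.125,10)),prof("top","top0.npz",np.linspace(.1,.125,10)))
# along y at x=0
ys=np.arange(-.17,-.06,.003)
for n,f in(("side","side6.npz"),("top","top0.npz")):
    g=np.load(f)["p"].astype(np.float32);P=O+X*0.001+ys[:,None]*Y+np.array([0,0,.034]);uv=proj(n,P).astype(np.float32)
    v=cv2.remap(g,uv[:,:1].copy(),uv[:,1:].copy(),cv2.INTER_LINEAR)[:,0];print(n,[(int(round(y*1000)),int(q[0]),int(q[1])) for y,q in zip(ys,v)])
```

```text
x [-30, -28, -26, -24, -22, -20, -18, -16, -14, -12, -10, -8, -6, -4, -2, 0, 2, 4, 6, 8, 10, 12, 14, 16, 18, 20, 22, 24, 26, 28, 30]
side (-0.08, -0.06) [55, 56, 56, 55, 55, 56, 66, 80, 86, 86, 86, 87, 84, 64, 32, 13, 7, 7, 21, 47, 75, 86, 86, 86, 86, 90, 108, 133, 148, 152, 150]
side (-0.06, -0.04) [55, 56, 56, 56, 55, 55, 66, 81, 86, 87, 87, 88, 83, 58, 21, 3, 1, 6, 23, 50, 76, 86, 87, 85, 85, 91, 110, 132, 146, 149, 148]
side (-0.04, -0.02) [56, 56, 56, 55, 55, 57, 66, 81, 86, 86, 86, 87, 81, 53, 18, 3, 2, 6, 22, 51, 78, 87, 86, 85, 85, 91, 109, 132, 147, 149, 148]
side nochan [159, 119, 82, 59, 54, 54, 62, 76, 85, 86, 86, 86, 87, 85, 89, 102, 112, 111, 99, 86, 81, 83, 85, 84, 85, 95, 119, 151, 166, 156, 137]
top (-0.08, -0.06) [142, 139, 113, 68, 37, 38, 49, 53, 54, 54, 53, 48, 34, 21, 17, 16, 15, 20, 37, 51, 54, 54, 54, 55, 61, 72, 83, 87, 89, 92, 93]
top (-0.06, -0.04) [109, 104, 78, 45, 34, 41, 49, 53, 54, 54, 54, 49, 35, 21, 17, 16, 14, 16, 32, 47, 53, 54, 54, 54, 60, 72, 84, 88, 90, 92, 93]
top (-0.02, 0.02) [106, 96, 70, 43, 33, 41, 50, 53, 54, 54, 52, 47, 34, 22, 17, 15, 1
[... 966 characters left out ...]
 61), (-80, 47, 45), (-77, 25, 24), (-74, 4, 3), (-71, 1, 0), (-68, 0, 1), (-65, 1, 1), (-62, 0, 0)]
top [(-170, 150, 151), (-167, 150, 151), (-164, 150, 151), (-161, 150, 151), (-158, 150, 151), (-155, 133, 133), (-152, 76, 76), (-149, 46, 47), (-146, 51, 51), (-143, 54, 54), (-140, 70, 70), (-137, 98, 97), (-134, 98, 97), (-131, 69, 69), (-128, 54, 54), (-125, 51, 51), (-122, 53, 53), (-119, 51, 51), (-116, 54, 51), (-113, 84, 50), (-110, 131, 44), (-107, 148, 42), (-104, 146, 40), (-101, 134, 45), (-98, 88, 49), (-95, 54, 52), (-92, 51, 52), (-89, 55, 54), (-86, 50, 50), (-83, 27, 28), (-80, 15, 15), (-77, 14, 14), (-74, 15, 15), (-71, 16, 16), (-68, 17, 17), (-65, 16, 15), (-62, 15, 15)]
```

The two cameras disagree about the rail by about 2.5 mm in x (calibration is only good to 2 mm), and single state readings are about 1 mm noisy. So I'll work out the commanded pose and compare stop and rail within the same camera.

```bash
cat >> h.py <<'E'
def commanded(calls):
    a=np.radians(-84.196+10.227);z=np.array([np.cos(a),np.sin(a),0]);y=np.array([0,0,-1.])
    Rm=np.c_[np.cross(y,z),y,z];P=np.array([.173,-.601,.213])
    for c in calls:
        P=P+Rm@np.array(c[:3])/1000; Rm=Rm@R.from_rotvec(c[3:],degrees=True).as_matrix()
    return P,np.degrees(np.arctan2(Rm[1,2],Rm[0,2]))
CALLS=[(-308.7,50,-214.7,0,-86.2,0),(-.5,88,.5,0,0,0),(0,20,0,0,0,0),(0,13,0,0,0,0),(0,-80,0,0,0,0),(-185,0,243,0,9.3,0)]
E
python3 - <<'E'
from h import *
for k in range(len(CALLS)+1): print(k,commanded(CALLS[:k]))
rs=[]
st()
p=np.load("side6.npz")["p"];g=p.mean(2)
# pin rows
for v in range(214,228): print(v,g[v,252:274].astype(int).tolist())
big=cv2.resize(p[185:235,235:290,::-1],None,fx=12,fy=12,interpolation=cv2.INTER_CUBIC);cv2.imwrite("pics/pin.png",big)
E
```

```text
0 (array([ 0.173, -0.601,  0.213]), np.float64(-73.969))
1 (array([ 0.41040441, -0.30939937,  0.163     ]), np.float64(12.231000000000023))
2 (array([ 0.41078713, -0.30880479,  0.075     ]), np.float64(12.231000000000023))
3 (array([ 0.41078713, -0.30880479,  0.055     ]), np.float64(12.231000000000023))
4 (array([ 0.41078713, -0.30880479,  0.042     ]), np.float64(12.231000000000023))
5 (array([ 0.41078713, -0.30880479,  0.122     ]), np.float64(12.231000000000023))
6 (array([ 0.60907846, -0.07652361,  0.122     ]), np.float64(2.931000000000022))
t 6.3 pos [ 0.6078 -0.0773  0.1217] F [ 0.93 -0.13 -1.85] M [-0.   -0.13  0.02] open 0.251 zyaw 2.85 down [-9.e-04 -0.e+00 -1.e+00]
214 [85, 86, 85, 85, 83, 84, 88, 87, 89, 87, 85, 86, 87, 90, 94, 92, 79, 79, 79, 81, 79, 75]
215 [77, 78, 81, 81, 84, 81, 80, 81, 85, 88, 86, 84, 88, 87, 91, 92, 81, 80, 78, 76, 81, 96]
216 [95, 114, 110, 135, 109, 91, 94, 78, 80, 83, 83, 83, 83, 83, 87, 87, 75, 78, 83, 91, 84, 72]
217 [165, 164, 163, 163, 164, 164, 166, 155, 110, 114, 96, 86, 98, 75, 85, 90, 78, 88, 84, 78, 80, 77]
218 [164, 163, 164, 164, 163
[... 388 characters left out ...]
77, 76, 98, 140]
222 [167, 166, 165, 165, 162, 163, 163, 157, 134, 137, 135, 128, 149, 162, 114, 83, 73, 75, 98, 140, 166, 164]
223 [162, 161, 161, 160, 162, 163, 166, 159, 135, 133, 136, 123, 136, 165, 132, 82, 98, 140, 166, 163, 164, 162]
224 [195, 198, 198, 194, 186, 182, 167, 159, 129, 130, 132, 120, 132, 169, 159, 140, 165, 164, 164, 164, 166, 166]
225 [197, 194, 194, 190, 193, 196, 199, 199, 199, 196, 187, 182, 170, 164, 163, 162, 162, 164, 166, 167, 167, 168]
226 [176, 178, 181, 185, 188, 189, 183, 183, 185, 191, 196, 199, 198, 197, 198, 199, 195, 186, 182, 171, 166, 166]
227 [156, 164, 169, 165, 158, 151, 149, 152, 152, 156, 165, 177, 184, 185, 187, 192, 195, 195, 195, 196, 197, 198]
```

View pics/pin.png

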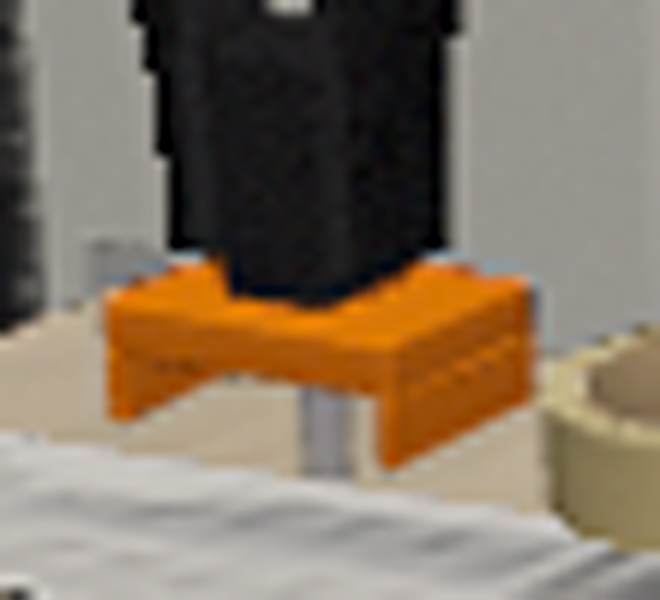

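Run:
```python
from h import *
Q=np.array([.6077,-.0772,.0935])
a=np.radians(2.9);X=np.array([np.cos(a),np.sin(a),0]);Y=np.array([-np.sin(a),np.cos(a),0])
print("pin tip pred",proj("side",[Q]),"d/dx mm",proj("side",[Q+X*.001])-proj("side",[Q]),"d/dy",proj("side",[Q+Y*.001])-proj("side",[Q]),"dz",proj("side",[Q+[0,0,.001]])-proj("side",[Q]))
# saddle corners bottom-of-cheek/ top corners
for sx,sy,nm in((1,1,"farleft?"),(1,-1,""),(-1,-1,""),(-1,1,"")):
    for z in(.032,.011): print(sx,sy,z,((proj("side",[Q+X*sx*.028+Y*sy*.02+[0,0,z]])-[235,185]+.5)*12).round(1))
```

```text
pin tip pred [[261.51683964 225.60671249]] d/dx mm [[-0.42699659 -0.07692421]] d/dy [[-0.31086393  0.1518002 ]] dz [[-0.03037373 -0.49697511]]
1 1 0.032 [[ 90.8 310.2]]
1 1 0.011 [[100.4 437.8]]
1 -1 0.032 [[245.1 245.2]]
1 -1 0.011 [[253.2 368.9]]
-1 -1 0.032 [[532.4 290.3]]
-1 -1 0.011 [[538.4 417.1]]
-1 1 0.032 [[384.2 358.9]]
-1 1 0.011 [[391.6 489.8]]
```

The side camera shows the same bias (about +0.5, −1.1 px) on the stop at the block, on the held stop and on the rail. That bias maps to +3 mm across the rail, against +2.8 observed. So the robot frame and the top camera agree, and the target is TCP (0.6095, −0.0773). I'll lower until the pin tip is about 10 mm below the rail top and check the force.

jog_arm(motion=[0,15,1.7,0,0,0,0,35,1.7,0,0,0,0,48,1.7,0,0,0,0,54,1.7,0,0,0,0,54,1.7,0,0,0,0,54,1.7,0,0,0])

```text
time_s: 7.05
position: [0.6109, -0.0762, 0.0684]
tcp_rot: [[0.051, 0.001, 0.999], [-0.999, -0.0, 0.051], [0.0, -1.0, 0.001]]
force: [-0.3, -0.1, -1.2]
opening: 0.252
```

Run:
```python
from h import *
st();goal([.6095,-.0773,.052],2.9)
p,d=bot.capture("side");np.savez("side9.npz",p=p)
cv2.imwrite("pics/side9.png",cv2.resize(p[190:270,215:310],None,fx=8,fy=7,interpolation=cv2.INTER_CUBIC)[:,:,::-1]);st()
```

```text
t 7.05 pos [ 0.6109 -0.0762  0.0684] F [-0.26 -0.13 -1.16] M [ 0.03 -0.11  0.03] open 0.252 zyaw 2.93 down [ 1.2e-03 -4.0e-04 -1.0e+00]
shift [ 1.  16.4 -1.5] rot [-0.07  0.03  0.02] t 7.05 open 0.252
t 7.1 pos [ 0.611  -0.0763  0.0685] F [-0.25 -0.28 -0.86] M [-0.05 -0.1   0.01] open 0.25 zyaw 2.94 down [ 1.4e-03 -5.0e-04 -1.0e+00]
```

View pics/side9.png

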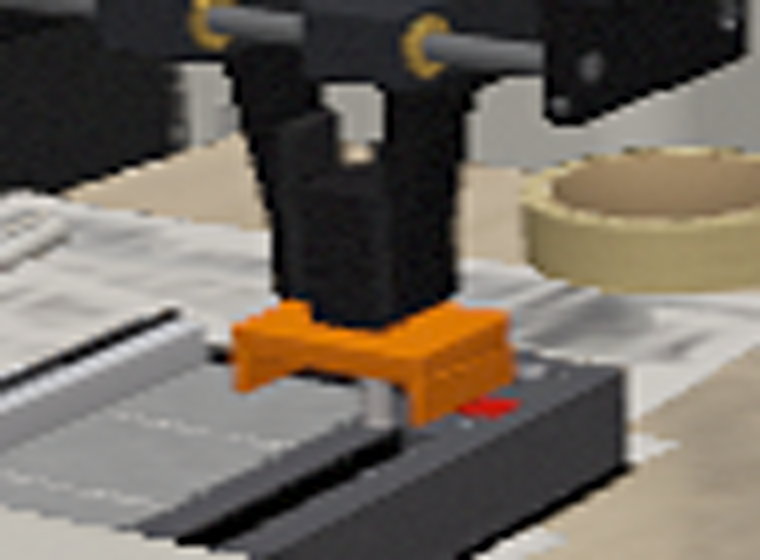

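Run:
```python
from h import *
g=np.load("side9.npz")["p"].mean(2).astype(int)
for v in range(243,256): print(v,g[v,254:274].tolist())
for Q in([.6109,-.0763,.0405],[.6095,-.0773,.0405]):print(proj("side",[Q]))
```

```text
243 [20, 32, 38, 49, 55, 78, 91, 82, 83, 86, 85, 88, 87, 91, 78, 91, 99, 80, 75, 81]
244 [107, 48, 40, 11, 14, 53, 111, 135, 117, 90, 66, 76, 88, 95, 84, 79, 77, 84, 79, 81]
245 [152, 151, 154, 145, 121, 112, 105, 139, 136, 112, 38, 55, 90, 95, 79, 77, 80, 77, 83, 82]
246 [149, 149, 150, 149, 147, 141, 125, 139, 138, 119, 72, 63, 98, 92, 81, 82, 80, 81, 84, 80]
247 [150, 148, 147, 146, 147, 140, 122, 139, 138, 120, 83, 87, 91, 91, 76, 80, 79, 78, 80, 75]
248 [144, 143, 143, 144, 147, 145, 130, 139, 140, 119, 82, 87, 88, 89, 78, 80, 80, 79, 58, 74]
249 [148, 148, 149, 151, 145, 114, 108, 140, 139, 122, 89, 86, 88, 88, 77, 89, 88, 87, 87, 79]
250 [148, 150, 139, 108, 114, 83, 108, 146, 152, 136, 91, 82, 80, 93, 86, 90, 88, 84, 106, 129]
251 [150, 142, 113, 85, 87, 83, 88, 94, 96, 82, 36, 56, 78, 86, 91, 91, 86, 86, 88, 94]
252 [113, 89, 87, 86, 86, 89, 89, 83, 52, 30, 10, 45, 65, 61, 66, 76, 88, 86, 87, 85]
253 [86, 84, 86, 88, 92, 89, 60, 32, 8, 7, 8, 45, 63, 79, 88, 88, 88, 85, 87, 91]
254 [86, 87, 90, 86, 65, 26, 1, 0, 0, 3, 4, 57, 100, 86, 87, 88, 87, 86, 87, 77]
255 [88, 89, 77, 31, 30, 1, 2, 1, 0, 19, 62, 89, 89, 85, 87, 88, 89, 83, 55, 58]
[[261.5124662  251.26152311]]
[[262.40091452 251.23056816]]
```

Run:
```python
from h import *
a=np.radians(2.9);O=np.array([.6059,-.0074,0]);X=np.array([np.cos(a),np.sin(a),0]);Y=np.array([-np.sin(a),np.cos(a),0])
# tip disc near edge is observed at row 250.4; find center: disc front edge offset
for uv in((261.7,250.4),(261.7,249.6)):
    P=plane("side",[uv],.0405)[0]-O; print(uv,P@X*1000,P@Y*1000)
P=np.array([.6109,-.0763,0])-O;print(P@X,P@Y)
P=np.array([.6095,-.0773,0])-O;print(P@X,P@Y)
```

```text
(261.7, 250.4) 3.8598634720965106 -72.91920014612111
(261.7, 249.6) 6.368498377046668 -76.37234737056694
0.0015077432146353882 -0.069064728410374
5.894317450085788e-05 -0.06999261765145078
```

The pin is over the channel, but about 1.5 mm too far in +x by both the measured pose and the picture. I'll correct that and lower about 10 mm below the rail top.

jog_arm(motion=[0,0,-1.6,0,0,0,0,0,-1.6,0,0,0,0,6,-1.6,0,0,0,0,12,-1.6,0,0,0,0,16,-1.6,0,0,0,0,16,-1.6,0,0,0])

```text
time_s: 7.85
position: [0.6084, -0.076, 0.0512]
tcp_rot: [[0.051, -0.001, 0.999], [-0.999, 0.0, 0.051], [-0.0, -1.0, -0.001]]
force: [-0.6, 1.0, -2.0]
opening: 0.252
```

Run:
```python
from h import *
st()
p,d=bot.capture("side");st()
cv2.imwrite("pics/side10.png",cv2.resize(p[190:270,215:310],None,fx=8,fy=7,interpolation=cv2.INTER_CUBIC)[:,:,::-1])
```

```text
t 7.85 pos [ 0.6084 -0.076   0.0512] F [-0.55  0.96 -1.97] M [-0.01 -0.08  0.03] open 0.252 zyaw 2.93 down [-1.2e-03  4.0e-04 -1.0e+00]
t 7.9 pos [ 0.6086 -0.0762  0.0515] F [-0.33  0.4  -1.79] M [-0.01 -0.07 -0.05] open 0.25 zyaw 2.93 down [-6.e-04  2.e-04 -1.e+00]
```

View pics/side10.png

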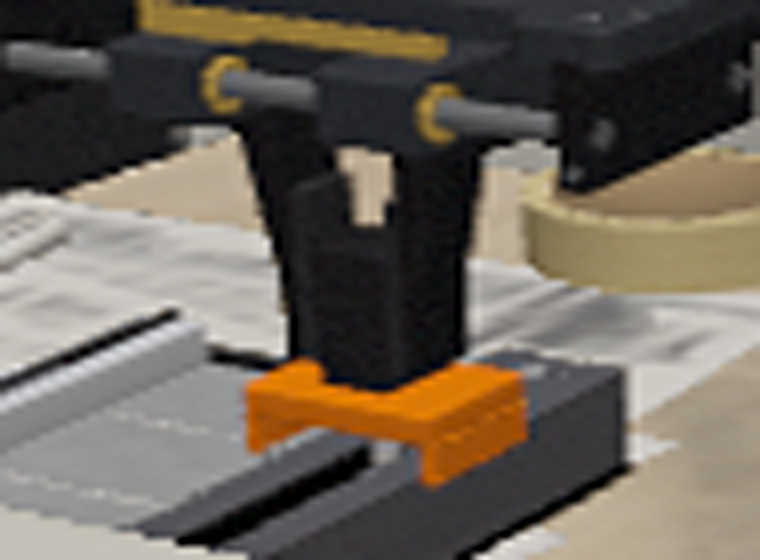

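There is no upward force with the pin tip about 10 mm below the rail top, so the pin is in the channel. Press on to compress the spring.

jog_arm(motion=[0,3,0,0,0,0,0,6,0,0,0,0,0,8.5,0,0,0,0,0,8.5,0,0,0,0,0,8.5,0,0,0,0])

```text
time_s: 8.52
position: [0.6091, -0.0763, 0.0437]
tcp_rot: [[0.051, 0.001, 0.999], [-0.999, -0.0, 0.051], [0.0, -1.0, 0.001]]
force: [-0.2, -0.1, 2.4]
opening: 0.252
```

Run:
```python
from h import *
st();bot.capture("side");st()
```

```text
t 8.53 pos [ 0.6091 -0.0763  0.0437] F [-0.16 -0.13  2.43] M [-0.    0.02 -0.06] open 0.252 zyaw 2.93 down [ 8.e-04 -2.e-04 -1.e+00]
t 8.57 pos [ 0.6091 -0.0763  0.0437] F [0.38 1.01 2.8 ] M [ 0.03 -0.1  -0.05] open 0.248 zyaw 2.93 down [ 7.e-04 -2.e-04 -1.e+00]
```

Fz went from −1.8 to +2.5 N, a spring load of about 4.3 N on the channel floor. Draw along +y (tool −x) to just before the earliest possible notch position.

jog_arm(motion=[-2,0,0,0,0,0,-5,0,0,0,0,0,-8,0,0,0,0,0,-11,0,0,0,0,0,-14,0,0,0,0,0,-17,0,0,0,0,0,-20,0,0,0,0,0,-22,0,0,0,0,0,-22,0,0,0,0,0])

```text
time_s: 9.7
position: [0.6075, -0.0538, 0.0433]
tcp_rot: [[0.051, -0.0, 0.999], [-0.999, 0.0, 0.051], [-0.0, -1.0, -0.0]]
force: [-0.1, -1.8, 3.2]
opening: 0.251
```

jog_arm(motion=[-1,0,0,0,0,0,-2,0,0,0,0,0,-3,0,0,0,0,0])

```text
time_s: 10.07
position: [0.6075, -0.0513, 0.0434]
tcp_rot: [[0.051, 0.0, 0.999], [-0.999, -0.0, 0.051], [0.0, -1.0, -0.0]]
force: [0.4, -2.6, 3.1]
opening: 0.248
```

jog_arm(motion=[-1.3,0,0,0,0,0,-2.6,0,0,0,0,0,-4,0,0,0,0,0])

```text
time_s: 10.45
position: [0.6074, -0.0471, 0.0434]
tcp_rot: [[0.051, 0.0, 0.999], [-0.999, 0.0, 0.051], [-0.0, -1.0, 0.0]]
force: [0.5, -2.9, 3.2]
opening: 0.248
```

jog_arm(motion=[-1.3,0,0,0,0,0,-2.6,0,0,0,0,0,-4,0,0,0,0,0])

```text
time_s: 10.82
position: [0.6071, -0.0431, 0.0434]
tcp_rot: [[0.051, 0.0, 0.999], [-0.999, -0.0, 0.051], [0.0, -1.0, 0.0]]
force: [0.7, -2.9, 2.2]
opening: 0.249
```

jog_arm(motion=[-1.3,0,0,0,0,0,-2.6,0,0,0,0,0,-4,0,0,0,0,0])

```text
time_s: 11.2
position: [0.6069, -0.0392, 0.0433]
tcp_rot: [[0.051, -0.0, 0.999], [-0.999, -0.0, 0.051], [0.0, -1.0, -0.0]]
force: [1.1, -2.7, 2.7]
opening: 0.25
```

jog_arm(motion=[-1.3,0,0,0,0,0,-2.6,0,0,0,0,0,-4,0,0,0,0,0])

```text
time_s: 11.58
position: [0.6067, -0.0352, 0.0433]
tcp_rot: [[0.051, -0.0, 0.999], [-0.999, 0.0, 0.051], [-0.0, -1.0, -0.0]]
force: [-0.2, -1.6, 2.7]
opening: 0.25
```

jog_arm(motion=[-1.3,0,0,0,0,0,-2.6,0,0,0,0,0,-4,0,0,0,0,0])

```text
time_s: 11.95
position: [0.6065, -0.0312, 0.0433]
tcp_rot: [[0.051, -0.0, 0.999], [-0.999, 0.0, 0.051], [-0.0, -1.0, -0.0]]
force: [-0.2, -2.2, 2.2]
opening: 0.25
```

jog_arm(motion=[-1.3,0,0,0,0,0,-2.6,0,0,0,0,0,-4,0,0,0,0,0])

```text
time_s: 12.32
position: [0.6063, -0.0272, 0.0433]
tcp_rot: [[0.051, -0.0, 0.999], [-0.999, -0.0, 0.051], [-0.0, -1.0, -0.0]]
force: [0.8, -2.7, 3.2]
opening: 0.252
```

jog_arm(motion=[-1.3,0,0,0,0,0,-2.6,0,0,0,0,0,-4,0,0,0,0,0])

```text
time_s: 12.7
position: [0.6061, -0.0232, 0.0433]
tcp_rot: [[0.051, -0.0, 0.999], [-0.999, 0.0, 0.051], [-0.0, -1.0, -0.0]]
force: [-0.4, -3.2, 3.9]
opening: 0.253
```

jog_arm(motion=[-1.3,0,0,0,0,0,-2.6,0,0,0,0,0,-4,0,0,0,0,0])

```text
time_s: 13.08
position: [0.6059, -0.0192, 0.0433]
tcp_rot: [[0.051, -0.0, 0.999], [-0.999, -0.0, 0.051], [0.0, -1.0, -0.0]]
force: [-0.0, -3.3, 2.2]
opening: 0.253
```

jog_arm(motion=[-1.3,0,0,0,0,0,-2.6,0,0,0,0,0,-4,0,0,0,0,0])

```text
time_s: 13.45
position: [0.6057, -0.0152, 0.0434]
tcp_rot: [[0.051, -0.0, 0.999], [-0.999, -0.0, 0.051], [0.0, -1.0, -0.0]]
force: [0.6, -2.8, 2.5]
opening: 0.25
```

jog_arm(motion=[-1.3,0,0,0,0,0,-2.6,0,0,0,0,0,-4,0,0,0,0,0])

```text
time_s: 13.82
position: [0.6055, -0.0112, 0.0433]
tcp_rot: [[0.051, -0.0, 0.999], [-0.999, 0.0, 0.051], [-0.0, -1.0, -0.0]]
force: [0.1, -2.3, 3.6]
opening: 0.25
```

jog_arm(motion=[-1.3,0,0,0,0,0,-2.6,0,0,0,0,0,-4,0,0,0,0,0])

```text
time_s: 14.2
position: [0.6053, -0.0072, 0.0433]
tcp_rot: [[0.051, -0.0, 0.999], [-0.999, 0.0, 0.051], [-0.0, -1.0, -0.0]]
force: [-0.5, -3.4, 2.9]
opening: 0.247
```

jog_arm(motion=[-1.3,0,0,0,0,0,-2.6,0,0,0,0,0,-4,0,0,0,0,0])

```text
time_s: 14.58
position: [0.6051, -0.0032, 0.0433]
tcp_rot: [[0.051, -0.0, 0.999], [-0.999, 0.0, 0.051], [-0.0, -1.0, -0.0]]
force: [-0.6, -3.2, 3.1]
opening: 0.252
```

jog_arm(motion=[-1.3,0,0,0,0,0,-2.6,0,0,0,0,0,-4,0,0,0,0,0])

```text
time_s: 14.95
position: [0.6049, 0.0008, 0.0433]
tcp_rot: [[0.051, -0.0, 0.999], [-0.999, 0.0, 0.051], [-0.0, -1.0, -0.0]]
force: [0.4, -3.0, 2.4]
opening: 0.25
```

jog_arm(motion=[-1.3,0,0,0,0,0,-2.6,0,0,0,0,0,-4,0,0,0,0,0])

```text
time_s: 15.32
position: [0.604, 0.0053, 0.0428]
tcp_rot: [[0.051, -0.001, 0.999], [-0.999, 0.001, 0.051], [-0.001, -1.0, -0.001]]
force: [-0.5, 0.2, -1.4]
opening: 0.249
```

It dropped in: Fz fell from about +3 to −1.4 N (weight only) and the drag went to 0. I'll confirm while still holding, then lower and release.

jog_arm(motion=[0,1.2,0,0,0,0,0,2.5,0,0,0,0,0,2.5,0,0,0,0])

```text
time_s: 15.7
position: [0.6046, 0.0047, 0.0407]
tcp_rot: [[0.051, -0.0, 0.999], [-0.999, 0.0, 0.051], [-0.0, -1.0, -0.0]]
force: [1.0, -1.1, -1.1]
opening: 0.248
```

Run:
```python
from h import *
st();p,d=bot.capture("side");st()
cv2.imwrite("pics/side20.png",cv2.resize(p[190:290,180:310],None,fx=5.8,fy=5.8,interpolation=cv2.INTER_CUBIC)[:,:,::-1])
```

```text
t 15.7 pos [0.6046 0.0047 0.0407] F [ 0.96 -1.13 -1.07] M [-0.05 -0.05  0.01] open 0.248 zyaw 2.93 down [-3.e-04  1.e-04 -1.e+00]
t 15.75 pos [0.6046 0.0047 0.0407] F [0.2  0.12 0.29] M [-0.01 -0.08 -0.01] open 0.25 zyaw 2.92 down [-2.e-04  1.e-04 -1.e+00]
```

View pics/side20.png

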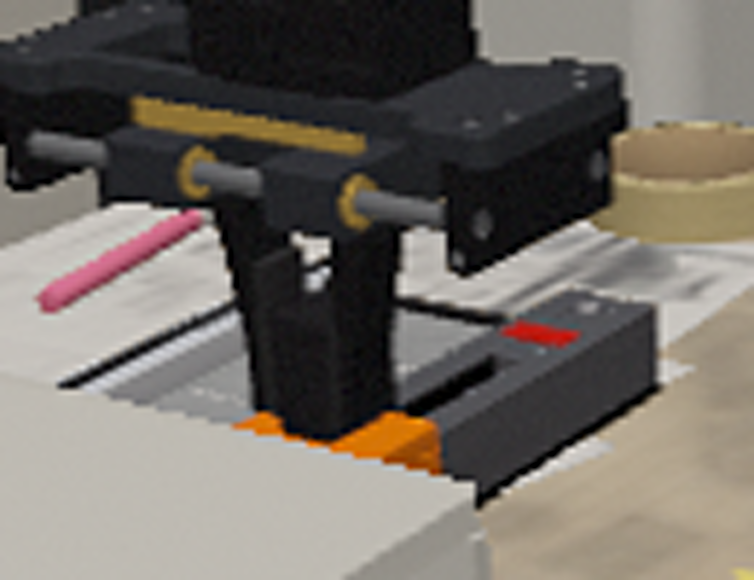

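The stop sits low over the rail with no spring force. Open, then look before retreating.

jog_arm(motion=[0,0,0,0,0,0,0,0,0,0,0,0,0,0,0,0,0,0,0,0,0,0,0,0], gripper=0.6)

```text
time_s: 16.25
position: [0.6048, 0.0047, 0.041]
tcp_rot: [[0.051, 0.0, 0.999], [-0.999, -0.0, 0.051], [0.0, -1.0, 0.0]]
force: [0.2, -0.1, -0.7]
opening: 0.571
```

Run:
```python
from h import *
p,d=bot.capture("side");st()
cv2.imwrite("pics/side21.png",cv2.resize(p[190:290,180:310],None,fx=5.8,fy=5.8,interpolation=cv2.INTER_CUBIC)[:,:,::-1])
```

```text
t 16.3 pos [0.6047 0.0047 0.0409] F [ 0.   -0.03  0.12] M [ 0.   -0.03  0.01] open 0.581 zyaw 2.93 down [ 2.e-04 -0.e+00 -1.e+00]
```

View pics/side21.png

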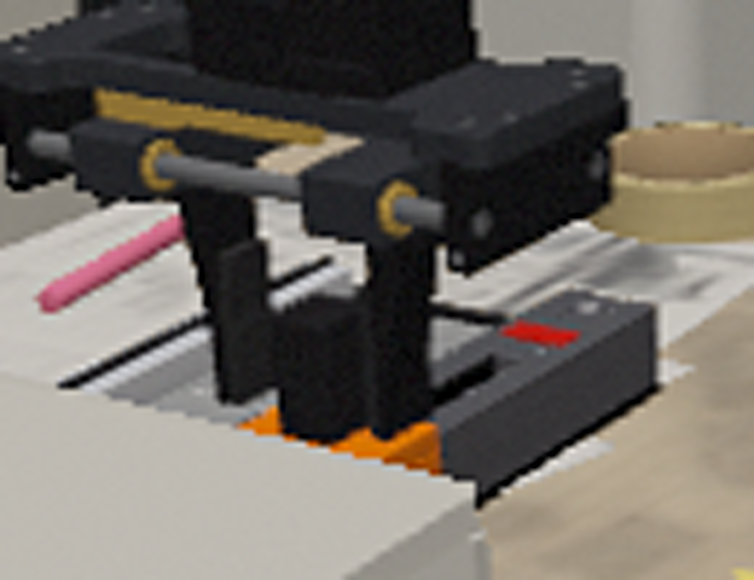

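The jaws are open either side of the grip and the stop stays low. Retreat straight up, then back and to the right so that the top camera can see it.

jog_arm(motion=[0,-10,0,0,0,0,0,-30,0,0,0,0,0,-60,0,0,0,0,0,-100,0,0,0,0,0,-140,0,0,0,0,0,-150,0,0,0,0,40,-160,-15,0,0,0,90,-160,-35,0,0,0,140,-160,-55,0,0,0,190,-160,-75,0,0,0,240,-160,-95,0,0,0,280,-160,-110,0,0,0,300,-160,-120,0,0,0,300,-160,-120,0,0,0,300,-160,-120,0,0,0])

```text
time_s: 18.18
position: [0.5003, -0.2993, 0.2005]
tcp_rot: [[0.052, -0.001, 0.999], [-0.999, 0.002, 0.052], [-0.002, -1.0, -0.001]]
force: [0.6, -0.2, 0.2]
opening: 0.6
```

Run:
```python
from h import *
st()
for n,b in(("top",(195,80,230,170)),("side",(170,180,150,110))):
    p,d=bot.capture(n);np.savez(f"{n}30.npz",p=p,d=d);x,y,w,h=b;cv2.imwrite(f"pics/{n}30.png",cv2.resize(p[y:y+h,x:x+w],None,fx=3.4 if n=="top" else 5,fy=3.4 if n=="top" else 5,interpolation=cv2.INTER_CUBIC)[:,:,::-1])
st()
```

```text
t 18.18 pos [ 0.5003 -0.2993  0.2005] F [ 0.57 -0.19  0.2 ] M [ 0.01 -0.12  0.01] open 0.6 zyaw 2.99 down [-6.0e-04  1.6e-03 -1.0e+00]
t 18.27 pos [ 0.5006 -0.2992  0.2008] F [ 0.49  0.16 -1.55] M [ 0.02 -0.15  0.  ] open 0.602 zyaw 3.05 down [-3.e-04  9.e-04 -1.e+00]
```

View pics/top30.png

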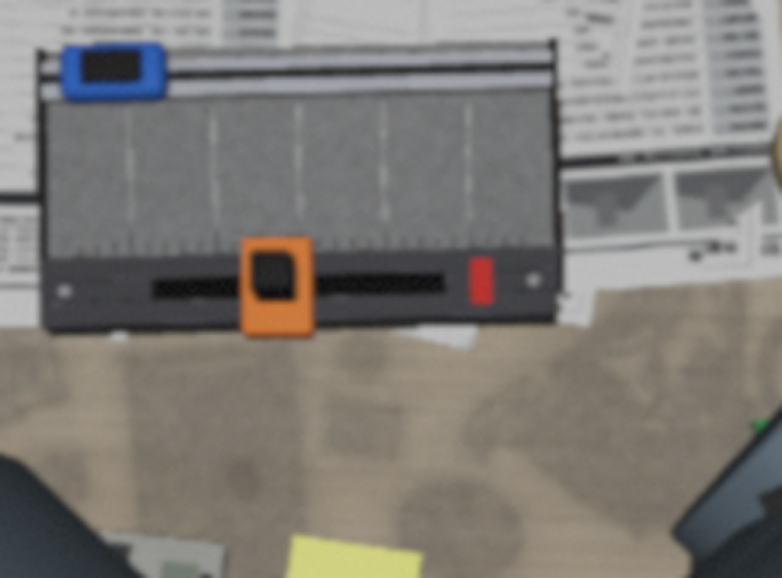

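View pics/side30.png

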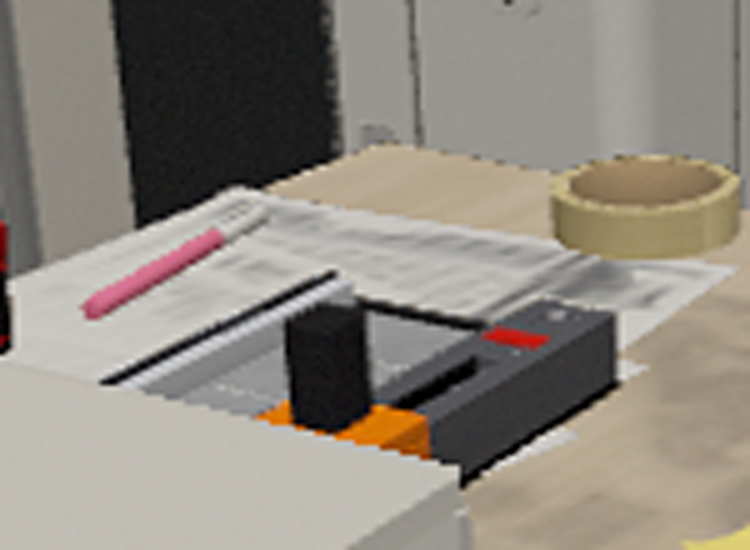

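The stop stands square on the rail, saddle at (277,287) in the top crop and clear of the gripper. Now I'll check its height against the rail by depth, plus its pose.

Run:
```python
from h import *
z=np.load("top30.npz");p,d=z["p"],z["d"]
def zz(u0,u1,v0,v1):
    U,V=np.meshgrid(range(u0,u1),range(v0,v1));uv=np.c_[U.ravel(),V.ravel()];o,dd=ray("top",uv);P=o+dd*d[V.ravel(),U.ravel()][:,None];P=P[d[V.ravel(),U.ravel()]>.5];return np.median(P,0).round(4)
print("grip top",zz(272,281,155,165));print("saddle near",zz(269,285,172,176),"saddle left",zz(267,268,155,172),"saddle right",zz(284,286,155,172));print("rail L",zz(215,235,168,173),"rail R",zz(300,325,168,172))
h,m=orange(p,(255,300,140,190));r=rectm(plane("top",h,.044));print(r)
O=np.array([605.9,-7.4]);a=np.radians(2.9);e=np.array(r[0])-O;print("trimmer x,y",e@[np.cos(a),np.sin(a)],e@[-np.sin(a),np.cos(a)])
```

```text
grip top [6.022e-01 4.000e-04 8.490e-02]
saddle near [0.584  0.0022 0.0448] saddle left [0.6043 0.0214 0.0441] saddle right [ 0.6048 -0.0125  0.0445]
rail L [0.59   0.1052 0.0341] rail R [ 0.5959 -0.0659  0.0343]
((602.54150390625, 3.9338741302490234), (56.97380065917969, 45.10110855102539), 2.1594393253326416)
trimmer x,y -2.7807810451468775 11.489275677387752
```

Grip top is 84.9 mm (85 expected when flat, 93 if sprung up) and the saddle top is 44–45 mm on both sides, so it is seated. Hand in.

```bash
python3 -c "
from rig import bot
print(bot.hand_in())"
```

```text
the job is handed in; nothing more can be done
None
```

The orange paper stop is set in the index notch, flat on the rail and released, and the job is handed in at about 18 s of the 48 s allowed. No verdict is reported.

**What I did:** I lifted the stop from its parking block and lowered it into the channel about 16 mm inside the red-marked end, pressing the spring with about 4 N. I then drew it along in steps of about 4 mm. The upward force fell from about +3 N to −1.4 N near trimmer y ≈ +11 mm, which is the pin dropping in. I stopped there, lowered it 2.5 mm, let go and retreated.

**Last checks (top-camera depth):**

| Check | Measured | Expected when flat |
|---|---|---|
| Grip top height | 84.9 mm | 85 mm (93 mm if sprung up) |
| Saddle top, left / right / near | 44.1 / 44.5 / 44.8 mm | 44 mm |
| Alignment with rail | within about 1° | within about 14° (0.25 rad) |
| Position along rail (trimmer y) | +11.5 mm | −55 to +55 mm |
| Offset from channel centre | −2.8 mm | within 7 mm |

The −2.8 mm offset includes some of the saddle's visible side face, so it is likely overstated.

**What disagreed:**
- **Fingertip height:** the fingertips were about 34 mm higher than the reported tool position implied. I corrected this from the side camera before gripping.
- **Side camera:** it was about 1 px off from the top camera and the robot, the same at every point I compared. I allowed for that when lining up the pin.
- **Position readings:** single readings wandered by about 1 mm.

I did not re-measure the calculator, sticky notes or glue stick. I aimed the path clear of them and saw no unexpected contact force.

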